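# Set the spice mill one notch coarser and start it

## Robot

A 6-joint arm with a two-finger parallel gripper is mounted at the origin on the work surface. World frame = base frame: x ahead of the robot, y to its left, z up, the work surface at z = 0. Lengths are in m, angles in degrees, forces in N, time in s.
With the tool pointing down it reaches from about 0.3 to 0.875 m from the base axis. Payload 4.2 kg.
Tool frame: the origin (TCP) lies at the very end of the fingers, on their centre line; the grasp point (between the pads) lies ctrl.tcp_to_grasp behind it (ctrl.tcp_to_grasp is the distance from the TCP to the grasp point, in m); z points along the fingers, y is the line along which they close (so a half turn about z gives the same grasp; the last joint's range is limited). The gripper opens to 85 mm and grips with 20 to 120 N. Pads are 22 mm wide; open, the fingers measure 114 mm over their backs; the gripper's body (76 mm by 85 mm) begins 54 mm behind the grasp point. The pads swing forward as they close: fully open they stand 13 mm farther back than shut.
Start: joints at [73.568, 18.312, 89.639, -0, 72.044, -1.146], TCP at [0.152, 0.555, 0.231] pointing down, gripper open.
Joint ranges: [-177.97, 177.97], [-48.28, 115.42], [12.27, 149.76], [-77.06, 257.06], [2.81, 150.46], [-146.56, 146.56]. Speed limits (degrees/s): [147.25, 147.25, 180, 180, 180, 180].

## Interface

Orientations are given as [roll, pitch, yaw] about the fixed x, y, z axes, in that order (R = Rz(yaw) Ry(pitch) Rx(roll)).
In Python, from workcell import ctrl gives the robot as it stands.
- The arm moves only by the tool arm_command, never from a script. Its argument "series" is a list of rows, each a list of 3 entries, a list of its own where there are three numbers: the shift along the tool's x, y, z as a fraction of full scale, then the turn about the tool's z as a fraction of full scale, then the opening, from 0 (shut) to 1 (fully open). A call has 1 to 12 rows; each row is the pose to reach, as a shift and turn from the pose commanded when the call began, along the tool's axes at that moment; what a row does not reach only later rows make up. Full scale, the value 1, is 0.4 m for a shift and 45 degrees for a turn. A row lasts 1/10 s, in which the tool goes at most 50 mm and 8.59 degrees, less where a joint would pass 70% of its speed; a pose out of reach is approached as far as the arm can. A call with a number of a shift or a turn outside -1 to 1 is refused whole. A call with a gripper value outside its range is refused whole. The fingers move at their own pace and stop on an object; "newtons" is the grip in N (left out, the last holds). Time passes only in rows, so rows that repeat a pose let the fingers close. It gives the time, the measured TCP pose, the force, the opening and the grip force at its end, in the units of the state.
- ctrl.read_state(): the state, without advancing time (a new reading comes with each control period).
- ctrl.grab_frame(name): name is "side" or "top" or "wrist"; returns a dict with "image" (400x640x3 uint8, red, green, blue), "vfov" (degrees; the focal length in pixels is half the picture's height over the tangent of half this angle, whatever the lens; pixels are square), "cx", "cy" (the principal point, pixels), "dist" ([k1, k2, p1, p2, k3] as OpenCV has them; the pictures are not rectified), "world_from_camera" (4x4, takes a point from camera to world coordinates); the wrist camera has in their place "tool_from_camera" (4x4, takes a point from camera to tool coordinates, whose origin is the TCP and whose axes are the flange's). Camera axes: x right, y down, z forward; pixel columns grow to the right and rows downward; lengths in m; the calibration is good to about 2 mm. A picture is of the moment at which its call begins: read the wrist's pose just before it. There is no depth.
- ctrl.job_done(): hands the job in; it is judged then, once.
The state is a dict: "time_s": time; "q": joint angles; "qvel": joint speeds; "tau": joint torques, N m; "ee_pos": TCP position; "ee_rot": TCP orientation; "wrist_force": force on the tool from outside, world axes, zero at the start; "ft_torque": the same for the moment, N m; "finger_gap": opening from 0.0 (shut) to 1.0 (fully open); "grasp_force": force on a finger pad.
Only numpy, scipy, OpenCV 4.12 (cv2) and the standard library are available. Lean on these libraries where they do the work, as an engineer would, in place of code of your own. Each camera call takes 0.05 s, during which the arm holds its last target. There are 200 camera calls.

## Task

On the spice mill, turn the flat knurled dial clockwise with a fingertip until it clicks into the next notch, so that its pointer stands at the middle dot, and leave it there. Then press the start button fully down and let it come up again. Work by touch only: do not lift, tip or shift the mill, and leave the mortar, pestle, jar and measuring cup where they are.

Things in the scene. Friction and masses are not known exactly. Their poses are not given: they have to be found in the camera images.
- mill: loose white spice mill on rubber feet, about 3 kg: box 150 (x) x 300 (y) x 60 mm high, origin at the centre of its underside, z up. On its flat deck, 60 mm above the slab, all at x = 0: start button at y = -115 mm, dial at y = -30 mm, steel grain hopper with wooden lid at y = +95 mm (radius 45 mm, 78 mm above the deck)
- dial (a joint): angle of the dial, rad, growing clockwise seen from above. Spring notches hold it at 0 (small dot; starts here, give or take 0.05), 0.70 (middle dot) and 1.40 (large dot); stops 0.06 beyond the outer ones. Leaving a notch takes up to about 0.06 N m; past 0.36 it jumps on to 0.70 by itself once let go, past 1.06 on to 1.40
- dial_top (a point): centre of the dial's top, 84 mm above the slab, on its vertical axis; axes as the mill's, not turning with the dial. The dial is an aluminium disc 94 mm across, 24 mm high above the deck, with a ribbed rim and a smooth flat top
- start (a joint): how far the start button is pressed, in m: 0 up, 0.006 fully down; spring-loaded, about 5 N to push fully down, comes up again by itself
- start_top (a point): centre of the top face of the round steel start button (28 mm across, pressed straight down), on the deck beside the dial, on the side away from the hopper
- mortar: wooden mortar, 112 mm across, 85 mm high, origin at the centre of its underside; to be left alone
- pestle: short wooden pestle standing upright on its thick end, 42 mm across, 110 mm high, origin at the centre of its foot; to be left alone
- jar: glass jar with a red cap, 72 mm across, 110 mm high, origin at the centre of its underside; to be left alone
- cup: aluminium measuring cup, 68 mm across, 50 mm high, with a flat handle reaching 105 mm from its axis along its -x axis; origin at the centre of its underside; to be left alone
- dial_pointer (a point): outer end of the flat dark pointer line on the dial's top, 42 mm from its axis; turns with the dial. The three dots lie on the deck 59 mm from the dial axis (6, 10 and 14 mm across): the middle dot on the mill's +x side, the small dot 0.70 rad counter-clockwise of it, the large dot 0.70 rad clockwise

How it is judged:
By the outcome, as a careful person would: the job done as asked, in the order asked, and still so for the second after the job is handed in, with the robot touching nothing.
It also fails if it takes over 54 s, if anything falls off the work surface, if the arm or the gripper's body presses on something with over 40 N, if the wrist force passes 120 N, or if a joint passes its speed limit or range.

## Working session

There is one attempt and no reset: what is moved stays moved. The work goes in short steps, Python scripts to look and compute and a tool call to move; the robot and the scene stay as the last step left them, time stands still between calls to the robot, and variables do not carry over. Pictures are saved under pics/ and viewed, at most 10 in all, crops included, and the job is handed in when it is done.

Besides the shell and the picture viewer there is one more tool, called as name(argument=value, ...) on one line, values as JSON. arm_command: Moves the arm, as the interface text tells. Shift numbers are shares of 0.4 m and turn numbers shares of 45 degrees, none past 1 either way. Its arguments: {"type":"object","properties":{"series":{"type":"array","items":{"type":"array"}},"newtons":{"type":"number"}},"required":["series"]}

```bash
mkdir -p pics; ls
python3 - <<'E'
from workcell import ctrl
import cv2,pickle
s=ctrl.read_state();print(s)
d={}
for n in("top","side"):
    f=ctrl.grab_frame(n);d[n]=f
    cv2.imwrite(f"pics/{n}1.png",f["image"][:,:,::-1])
    print(n,f["vfov"],f["cx"],f["cy"],f["dist"],f["world_from_camera"])
pickle.dump(d,open("f1.pkl","wb"));print(ctrl.tcp_to_grasp)
E
```

```text
pics
{'time_s': 0.0, 'q': array([ 7.35698148e+01,  1.83525723e+01,  8.97065954e+01, -5.27903691e-04,
        7.20445079e+01, -1.14584243e+00]), 'qvel': array([-0.02294935,  0.07876672,  0.00017711,  0.13917859, -0.00891505,
        0.03312386]), 'tau': array([-2.23268602e-03, -4.15519452e+01, -2.34161603e+01, -1.59651722e-04,
        8.14305386e-03,  2.68130222e-06]), 'ee_pos': array([0.15144106, 0.55420171, 0.23047165]), 'ee_rot': array([-1.79896335e+02, -1.57144448e-03,  1.64715819e+02]), 'wrist_force': array([ 0.34399493, -0.23107935, -0.55423164]), 'ft_torque': array([-0.02978136,  0.00500289, -0.00741176]), 'grasp_force': 0.0, 'finger_gap': 0.9994687519763639}
top 47.4504906932486 311.64241703552864 203.0794918505245 [0.02797045 0.         0.         0.         0.        ] [[-0.01435098 -0.99820785  0.05809591  0.51994056]
 [-0.99971077  0.01544547  0.0184343   0.03703293]
 [-0.01929858 -0.05781456 -0.99814079  1.2178777 ]
 [ 0.          0.          0.          1.        ]]
side 56.34289643886207 321.0781540524542 200.0574978449526 [-0.01805248  0.          0.          0.          0.        ] [[-0.99912844 -0.02684867  0.03196091  0.56642758]
 [-0.04124051  0.75321099 -0.6564849   0.67840577]
 [-0.00644756 -0.65723082 -0.75366178  0.8021271 ]
 [ 0.          0.          0.          1.        ]]
0.0187
```

View pics/top1.png

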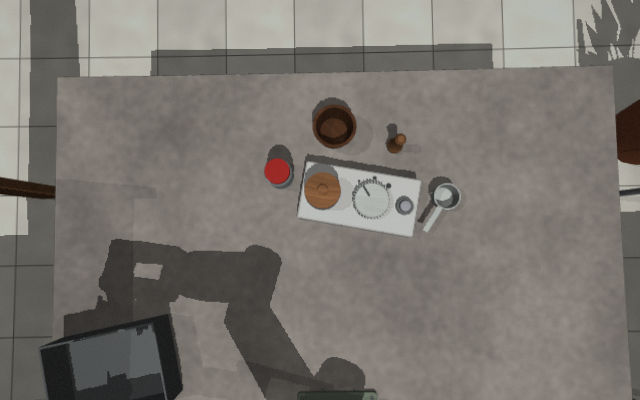

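View pics/side1.png

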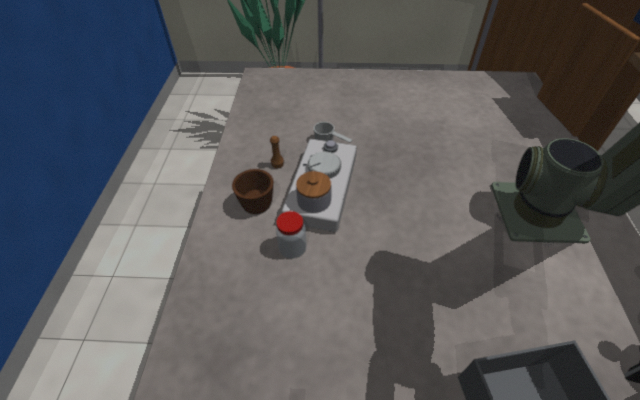

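The top view shows the mill with the hopper at (322,188), dial at (371,199) and button at (404,206). The dots are on the far side of the dial. I'll enlarge it.

Run:
```python
import cv2
i=cv2.imread("pics/top1.png")[140:250,290:430]
cv2.imwrite("pics/crop1.png",cv2.resize(i,None,fx=5.4,fy=5.4,interpolation=cv2.INTER_CUBIC))
```

```text
(no output)
```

View pics/crop1.png

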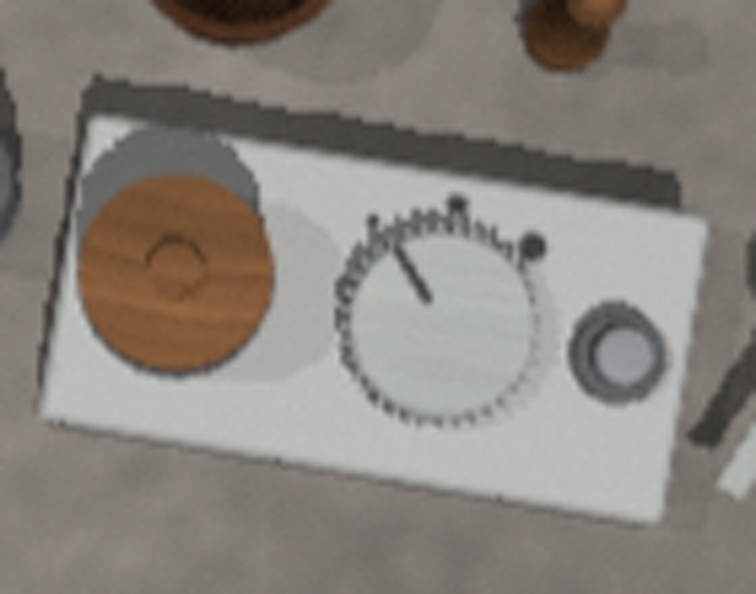

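The crop shows the deck corners at (88,115), (708,220), (660,523) and (42,420). The dots are at (375,218), (457,203) and (533,246), and the pointer end is near (393,243). The dial top centre is about (440,325) and the button top about (626,356). Next I'll convert these to a mill pose.

```bash
cat > h.py <<'E'
import numpy as np,cv2
from scipy.spatial.transform import Rotation as R
def K(f):
    F=200/np.tan(np.radians(f["vfov"]/2)); return np.array([[F,0,f["cx"]],[0,F,f["cy"]],[0,0,1]])
def ray(f,uv,z,T=None):
    T=f["world_from_camera"] if T is None else T
    p=cv2.undistortPoints(np.array(uv,float).reshape(-1,1,2),K(f),np.array(f["dist"])).reshape(-1,2)
    d=np.c_[p,np.ones(len(p))]@T[:3,:3].T; o=T[:3,3]
    return (o+d*((z-o[2])/d[:,2])[:,None])[:,:2]
def fit(m,w):  # 2D rigid: mill -> world
    mc,wc=m.mean(0),w.mean(0); H=((m-mc).T@(w-wc)); a=np.arctan2(H[0,1]-H[1,0],H[0,0]+H[1,1])
    c,s=np.cos(a),np.sin(a);Q=np.array([[c,-s],[s,c]]); t=wc-Q@mc
    return np.degrees(a),Q,t,w-(m@Q.T+t)
E
python3 - <<'E'
import pickle
from h import *
f=pickle.load(open("f1.pkl","rb"))["top"]
g=lambda l:(np.array(l)+.5)/5.4-.5+[290,140]
c=.7
P=g([(88,115),(708,220),(660,523),(42,420),(375,218),(457,203),(533,246)])
D=lambda a:[.059*np.cos(a),-.03+.059*np.sin(a)]
m=np.array([[.075,.15],[.075,-.15],[-.075,-.15],[-.075,.15],D(c),D(0),D(-c)])
a,Q,t,r=fit(m,ray(f,P,.06));print(a,t,(r*1000).round(1))
for n,p in dict(dial=(0,-.03),button=(0,-.115),hop=(0,.095)).items():print(n,Q@p+t)
d=ray(f,g([(440,325),(393,243),(430,300)]),.084);print(d,"pointer ang(mill)", [np.degrees(np.arctan2(*(Q.T@(x-(Q@[0,-.03]+t)))[::-1])) for x in d[1:]])
for z in(.065,.07,.08):print(z,ray(f,g([(626,356)]),z))
ww=ray(f,[(334,127),(396,143),(445,197),(427,230),(277,172)],.09);print(ww)
E
```

```text
-10.375259214731196 [ 0.59746109 -0.06187301] [[-2.4 -0.6]
 [-3.3  3.4]
 [ 2.4  2.7]
 [ 0.8 -3.9]
 [ 1.2 -1.2]
 [ 0.9 -0.1]
 [ 0.4 -0.4]]
dial [ 0.59205826 -0.09138249]
button [ 0.57675023 -0.17499268]
hop [0.61457006 0.03157368]
[[ 0.59188087 -0.09013158]
 [ 0.63019031 -0.06930565]
 [ 0.60350966 -0.08578508]] pointer ang(mill) [np.float64(40.44428284608573), np.float64(36.424495431684946)]
0.065 [[ 0.57720938 -0.17857262]]
0.07 [[ 0.576961   -0.17763754]]
0.08 [[ 0.57646426 -0.17576739]]
[[ 0.7754358  -0.00083556]
 [ 0.73214808 -0.15431953]
 [ 0.59551096 -0.27111858]
 [ 0.51492562 -0.22475202]
 [ 0.6646195   0.14321838]]
```

```bash
cat >> h.py <<'E'
def shift(target,ee_pos=None,ee_rot=None):
    from workcell import ctrl
    s=ctrl.read_state()
    return (R.from_euler("xyz",s["ee_rot"],degrees=True).inv().apply(np.array(target)-s["ee_pos"])/.4).round(4)
E
python3 -c "
from h import *
print(shift([.36,.23,.231]),shift([.5624,-.0964,.231]))"
```

```text
[-7.166e-01 -6.445e-01 -1.000e-04] [-1.4198e+00 -1.2983e+00  9.0000e-04]
```

arm_command(series=[[[-0.717,-0.645,0],0,0],[[-0.717,-0.645,0],0,0],[[-0.717,-0.645,0],0,0],[[-0.717,-0.645,0],0,0],[[-0.717,-0.645,0],0,0],[[-0.717,-0.645,0],0,0],[[-0.717,-0.645,0],0,0],[[-0.717,-0.645,0],0,0],[[-0.717,-0.645,0],0,0],[[-0.717,-0.645,0],0,0],[[-0.717,-0.645,0],0,0],[[-0.717,-0.645,0],0,0]], newtons=30)

```text
time_s: 1.3
ee_pos: [0.3596, 0.2312, 0.2312]
ee_rot: [180.0, -0.0, 164.8]
wrist_force: [0.9, 0.6, 1.3]
finger_gap: 0.0
grasp_force: 0.0
```

arm_command(series=[[[-0.703,-0.654,0],0,0],[[-0.703,-0.654,0],0,0],[[-0.703,-0.654,0],0,0],[[-0.703,-0.654,0],0,0],[[-0.703,-0.654,0],0,0],[[-0.703,-0.654,0],0,0],[[-0.703,-0.654,0],0,0],[[-0.703,-0.654,0],0,0],[[-0.703,-0.654,0],0,0],[[-0.703,-0.654,0],0,0],[[-0.703,-0.654,0],0,0],[[-0.703,-0.654,0],0,0]])

```text
time_s: 2.5
ee_pos: [0.562, -0.0947, 0.2315]
ee_rot: [180.0, -0.0, 164.8]
wrist_force: [0.1, -0.2, -0.4]
finger_gap: -0.001
grasp_force: 0.0
```

Run:
```python
from h import *
from workcell import ctrl
s=ctrl.read_state();print({k:np.round(s[k],4) for k in("time_s","q","ee_pos","ee_rot","wrist_force","finger_gap")})
f=ctrl.grab_frame("wrist");cv2.imwrite("pics/w1.png",f["image"][:,:,::-1])
import pickle;pickle.dump((s,f),open("w1.pkl","wb"))
print(shift([.5624,-.0964,.10]))
```

```text
{'time_s': np.float64(2.5), 'q': array([-1.07289e+01,  1.78573e+01,  9.02847e+01,  1.92000e-02,
        7.18671e+01, -8.55750e+01]), 'ee_pos': array([ 0.562 , -0.0947,  0.2315]), 'ee_rot': array([ 1.799825e+02, -1.050000e-02,  1.648401e+02]), 'wrist_force': array([ 0.0962, -0.2335, -0.4061]), 'finger_gap': np.float64(-0.0014)}
[-0.0017 -0.0035  0.3289]
```

View pics/w1.png

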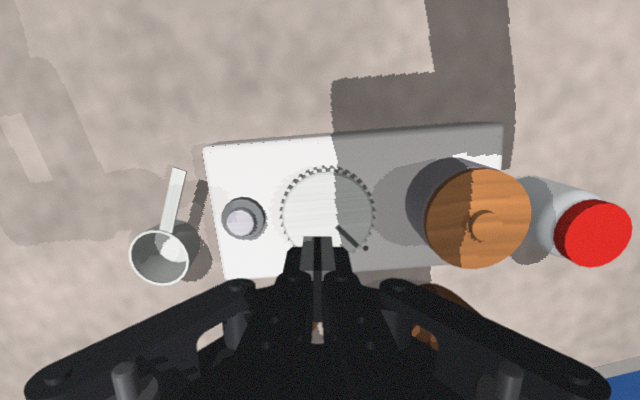

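The wrist view shows the dial centred near (328,213), the button top at (240,222) and the pointer end at (357,246), next to the small dot at (366,248). I'll cross-check these against the top view.

Run:
```python
from h import *
import pickle
s,f=pickle.load(open("w1.pkl","rb"))
T=np.eye(4);T[:3,:3]=R.from_euler("xyz",s["ee_rot"],degrees=True).as_matrix();T[:3,3]=s["ee_pos"];T=T@f["tool_from_camera"]
print(T[:3,3]);print(ray(f,[(328,213),(357,246),(338,226)],.084,T),ray(f,[(366,248)],.06,T))
for z in(.066,.072,.08):print(z,ray(f,[(240,222)],z,T))
```

```text
[ 0.49791204 -0.07679976  0.37343699]
[[ 0.58943046 -0.09083731]
 [ 0.6296022  -0.07201784]
 [ 0.60460972 -0.08487852]] [[ 0.64526727 -0.06292232]]
0.066 [[ 0.58099999 -0.18058506]]
0.072 [[ 0.57937842 -0.17855957]]
0.08 [[ 0.57721634 -0.17585891]]
```

arm_command(series=[[[0,-0.003,0.1],0,0],[[0,-0.003,0.2],0,0],[[0,-0.003,0.27],0,0],[[0,-0.003,0.31],0,0],[[0,-0.003,0.33],0,0],[[0,-0.003,0.33],0,0],[[0,-0.003,0.34],0,0],[[0,-0.003,0.35],0,0],[[0,-0.003,0.35],0,0]])

```text
time_s: 3.45
ee_pos: [0.5622, -0.0974, 0.0915]
ee_rot: [180.0, 0.0, 164.7]
wrist_force: [-0.6, 0.1, -0.7]
finger_gap: 0.001
grasp_force: 0.0
```

arm_command(series=[[[0,0,0.008],0,0],[[0,0,0.014],0,0],[[0,0,0.018],0,0],[[0,0,0.02],0,0],[[0,0,0.02],0,0]])

```text
time_s: 3.95
ee_pos: [0.5622, -0.0975, 0.084]
ee_rot: [-180.0, 0.0, 164.7]
wrist_force: [-2.9, 1.1, 5.1]
finger_gap: -0.001
grasp_force: 2.5
```

arm_command(series=[[[0,0,0.001],0,0],[[0,0,0.002],0,0],[[0,0,0.002],0,0]])

```text
time_s: 4.25
ee_pos: [0.5622, -0.0975, 0.084]
ee_rot: [-180.0, 0.0, 164.7]
wrist_force: [-2.5, -0.0, 9.4]
finger_gap: -0.0
grasp_force: 4.7
```

Run:
```python
from h import *
from workcell import ctrl
s=ctrl.read_state();print(s["ee_pos"],s["wrist_force"],s["ee_rot"])
c=np.array([.592,-.091]);v=s["ee_pos"][:2]-c
M=R.from_euler("xyz",s["ee_rot"],degrees=True).inv()
print(np.hypot(*v)*1000)
for d in range(4,49,4):
    a=-np.radians(d);w=np.array([np.cos(a)*v[0]-np.sin(a)*v[1],np.sin(a)*v[0]+np.cos(a)*v[1]])-v
    print(d,(M.apply([*w,0])/.4)[:2].round(4),round(d/45,3))
```

```text
[ 0.56216745 -0.09754691  0.0839694 ] [-2.50825416 -0.03967028  9.38370356] [-1.79998945e+02  3.37958255e-02  1.64718207e+02]
30.54247624966497
4 [0.0023 0.0048] 0.089
8 [0.0043 0.0098] 0.178
12 [0.0059 0.0148] 0.267
16 [0.0072 0.02  ] 0.356
20 [0.008  0.0253] 0.444
24 [0.0086 0.0306] 0.533
28 [0.0087 0.0359] 0.622
32 [0.0085 0.0412] 0.711
36 [0.0079 0.0465] 0.8
40 [0.007  0.0518] 0.889
44 [0.0056 0.0569] 0.978
48 [0.004 0.062] 1.067
```

arm_command(series=[[[0,0,0.003],0,0],[[0.0023,0.0048,0.003],0.089,0],[[0.0043,0.0098,0.003],0.178,0],[[0.0059,0.0148,0.003],0.267,0],[[0.0072,0.02,0.003],0.356,0],[[0.0072,0.02,0.003],0.356,0]])

```text
time_s: 4.85
ee_pos: [0.5623, -0.0892, 0.0839]
ee_rot: [180.0, 0.2, 148.7]
wrist_force: [-3.3, -0.5, 15.6]
finger_gap: 0.0
grasp_force: 7.2
```

Run:
```python
from h import *
from workcell import ctrl
s=ctrl.read_state();print(s["ee_pos"],s["wrist_force"],s["ft_torque"],s["ee_rot"])
out=[]
f=ctrl.grab_frame("top");a=f["image"][160:235,325:425,::-1]
g=ctrl.grab_frame("wrist");b=g["image"][130:330,220:420,::-1]
cv2.imwrite("pics/m1.png",np.hstack([cv2.resize(a,(533,400),interpolation=2),cv2.resize(b,(260,400))]))
```

```text
[ 0.56231637 -0.08920659  0.08387652] [-3.31411366 -0.45644756 15.63607982] [-0.07150946  0.68286993 -0.02887249] [1.79959503e+02 1.67801720e-01 1.48653113e+02]
```

View pics/m1.png

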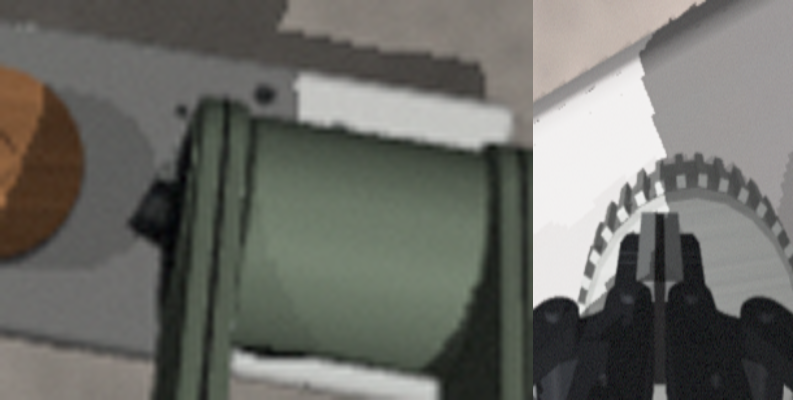

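The arm hides the pointer, and the forces look like the tip is sticking to the dial. I'll finish the arc (the tool co-rotates, so the same table applies), then lift and look.

arm_command(series=[[[0.0023,0.0048,0],0.089,0],[[0.0043,0.0098,0],0.178,0],[[0.0059,0.0148,0],0.267,0],[[0.0072,0.02,0],0.356,0],[[0.008,0.0253,0],0.444,0],[[0.0086,0.0306,0],0.533,0],[[0.0086,0.0306,0],0.533,0]])

```text
time_s: 5.65
ee_pos: [0.5667, -0.0767, 0.0839]
ee_rot: [179.8, 0.2, 124.6]
wrist_force: [-1.8, 0.3, 13.4]
finger_gap: -0.001
grasp_force: 6.4
```

arm_command(series=[[[0,0,-0.003],0,0],[[0,0,-0.006],0,0],[[0,0,-0.02],0,0],[[0,0,-0.1],0,0],[[0,0,-0.2],0,0],[[0,0,-0.3],0,0],[[-0.05,0,-0.35],0,0],[[-0.05,0,-0.35],0,0]])

```text
time_s: 6.45
ee_pos: [0.5789, -0.0947, 0.2248]
ee_rot: [179.7, 0.3, 124.6]
wrist_force: [-0.4, 0.2, -0.5]
finger_gap: 0.003
grasp_force: 0.0
```

Run:
```python
from h import *
from workcell import ctrl
import pickle
s=ctrl.read_state();print(s["time_s"],s["ee_pos"],s["ee_rot"])
g=ctrl.grab_frame("wrist");pickle.dump((s,g),open("w2.pkl","wb"))
cv2.imwrite("pics/w2.png",g["image"][:,:,::-1])
```

```text
6.45 [ 0.57885682 -0.09465892  0.224771  ] [179.70042904   0.34231257 124.64807032]
```

View pics/w2.png

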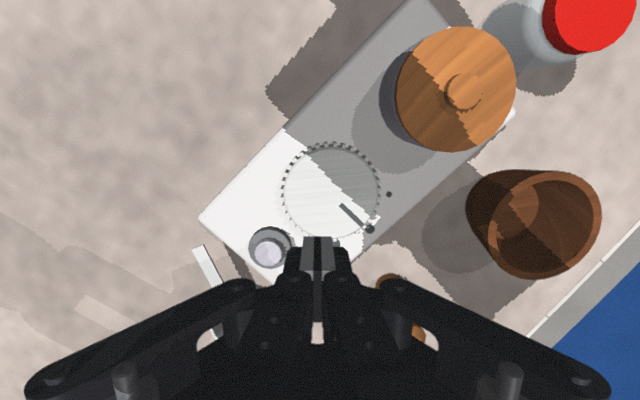

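The pointer now ends at about (364,225), next to the middle dot at (370,229). The small dot is at (389,194). Next I'll plan the button press.

Run:
```python
from h import *
import pickle
s,f=pickle.load(open("w2.pkl","rb"))
T=np.eye(4);T[:3,:3]=R.from_euler("xyz",s["ee_rot"],degrees=True).as_matrix();T[:3,3]=s["ee_pos"];T=T@f["tool_from_camera"]
p=ray(f,[(343,206),(364,225)],.084,T);d=p[1]-p[0];print(p,"ang world",np.degrees(np.arctan2(d[1],d[0])))
dd=ray(f,[(370,229),(389,194)],.06,T);print(dd)
a=np.radians(-10.4)
for k,t in enumerate((0,.7)):print("exp",np.array([.592,-.0914])+.059*np.array([np.cos(a+t),np.sin(a+t)]))
for z in(.072,.08):print(z,ray(f,[(267,252)],z,T))
print(shift([.577,-.1755,.1]))
```

```text
[[ 0.60905606 -0.09475187]
 [ 0.63624399 -0.09865406]] ang world -8.167669304180505
[[ 0.65212065 -0.10369347]
 [ 0.64529881 -0.0634704 ]]
exp [ 0.65003072 -0.10205063]
exp [ 0.64324566 -0.06216164]
0.072 [[ 0.5774882  -0.17931673]]
0.08 [[ 0.57646553 -0.17551081]]
[-0.1681 -0.1166  0.3055]
```

arm_command(series=[[[-0.168,-0.117,0],0,0],[[-0.168,-0.117,0],0,0],[[-0.168,-0.117,0.1],0,0],[[-0.168,-0.117,0.2],0,0],[[-0.168,-0.117,0.26],0,0],[[-0.168,-0.117,0.3],0,0],[[-0.168,-0.117,0.315],0,0],[[-0.168,-0.117,0.325],0,0],[[-0.168,-0.117,0.325],0,0]])

```text
time_s: 7.4
ee_pos: [0.5758, -0.1747, 0.0909]
ee_rot: [-180.0, -0.1, 124.7]
wrist_force: [-0.8, 0.8, -0.6]
finger_gap: 0.003
grasp_force: 0.0
```

arm_command(series=[[[0,0,0.005],0,0],[[0,0,0.01],0,0],[[0,0,0.015],0,0],[[0,0,0.02],0,0],[[0,0,0.02],0,0]])

```text
time_s: 7.9
ee_pos: [0.576, -0.175, 0.0831]
ee_rot: [-180.0, -0.0, 124.7]
wrist_force: [1.1, -1.3, -0.1]
finger_gap: -0.001
grasp_force: 0.0
```

arm_command(series=[[[0,0,0.005],0,0],[[0,0,0.01],0,0],[[0,0,0.01],0,0]])

```text
time_s: 8.2
ee_pos: [0.5763, -0.1751, 0.0794]
ee_rot: [180.0, 0.0, 124.7]
wrist_force: [0.1, -0.0, 3.5]
finger_gap: 0.001
grasp_force: 1.4
```

arm_command(series=[[[0,0,0.004],0,0],[[0,0,0.008],0,0],[[0,0,0.008],0,0]])

```text
time_s: 8.5
ee_pos: [0.5763, -0.1751, 0.0763]
ee_rot: [180.0, 0.0, 124.7]
wrist_force: [-0.2, 0.2, 4.8]
finger_gap: -0.002
grasp_force: 2.3
```

arm_command(series=[[[0,0,0.004],0,0],[[0,0,0.006],0,0],[[0,0,0.006],0,0]])

```text
time_s: 8.8
ee_pos: [0.5764, -0.1752, 0.0759]
ee_rot: [179.9, 0.1, 124.7]
wrist_force: [-4.3, 1.8, 14.3]
finger_gap: -0.001
grasp_force: 7.5
```

arm_command(series=[[[0,0,0.002],0,0],[[0,0,0.004],0,0],[[0,0,0.004],0,0]])

```text
time_s: 9.1
ee_pos: [0.5764, -0.1751, 0.0757]
ee_rot: [179.9, 0.1, 124.7]
wrist_force: [-4.8, 2.1, 22.8]
finger_gap: -0.001
grasp_force: 11.4
```

The button hit its hard stop at z≈0.076, about 6 mm below first contact. Now I'll release it and retreat.

arm_command(series=[[[0,0,-0.005],0,0],[[0,0,-0.02],0,0],[[0,0,-0.05],0,0],[[0,0,-0.15],0,0],[[0,0,-0.25],0,0],[[0,0,-0.35],0,0],[[0,0,-0.4],0,0],[[0.2,0.4,-0.4],0,0],[[0.2,0.4,-0.4],0,0],[[0.2,0.4,-0.4],0,0],[[0.2,0.4,-0.4],0,0],[[0.2,0.4,-0.4],0,0]])

```text
time_s: 10.3
ee_pos: [0.6633, -0.0143, 0.2312]
ee_rot: [180.0, -0.1, 125.0]
wrist_force: [0.2, -0.1, 0.0]
finger_gap: -0.001
grasp_force: 0.0
```

arm_command(series=[[[0.3,0.9,0],0,0],[[0.3,0.9,0],0,0],[[0.3,0.9,0],0,0],[[0.3,0.9,0],0,0],[[0.3,0.9,0],0,0],[[0.3,0.9,0],0,0],[[0.3,0.9,0],0,0],[[0.3,0.9,0],0,0],[[0.3,0.9,0],0,0],[[0.3,0.9,0],0,0]])

```text
time_s: 11.3
ee_pos: [0.8754, 0.2803, 0.2225]
ee_rot: [179.6, 0.2, 124.7]
wrist_force: [0.4, -0.8, 0.6]
finger_gap: -0.002
grasp_force: 0.0
```

Run:
```python
from workcell import ctrl
import cv2
f=ctrl.grab_frame("top");i=f["image"][:,:,::-1];cv2.imwrite("pics/top2.png",i)
i=i[140:250,290:430];cv2.imwrite("pics/crop2.png",cv2.resize(i,None,fx=5.4,fy=5.4,interpolation=cv2.INTER_CUBIC))
print(ctrl.read_state()["ee_pos"])
```

```text
[0.87607616 0.27941857 0.22619091]
```

View pics/crop2.png

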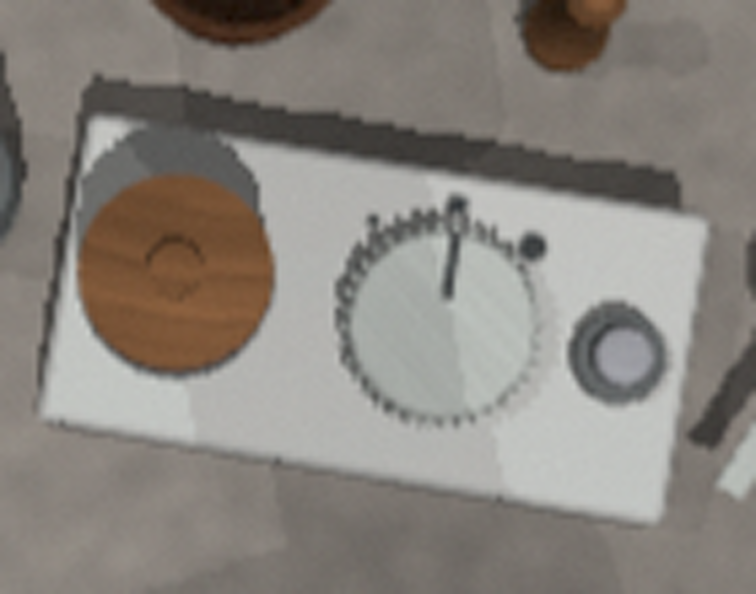

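In the crop, the pointer (448,297)→(457,235) is aimed at the middle dot (457,203). The button top is back at (626,356), and the mill corners haven't moved.

```bash
python3 -c "
from workcell import ctrl
print(ctrl.job_done())"
```

```text
the job is handed in; nothing more can be done
None
```

The dial clicked to the middle dot, then I pressed the start button to its stop and it came back up; the final picture shows the mill unmoved, nothing else was touched, and the job is handed in at about 11 s.

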